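Lean the misplaced colour panel on the reading stand

ROBOT

A 6-joint arm with a two-finger parallel gripper is mounted at the origin on the work surface. World frame = base frame: x ahead of the robot, y to its left, z up, the work surface at z = 0. Lengths are in m, angles in degrees, forces in N, time in s.
With the tool pointing down it reaches from about 0.35 to 0.875 m from the base axis. Payload 4.2 kg.
Tool frame: the origin (TCP) lies midway between the tips of the shut fingers; the grasp point (between the pads) lies 19 mm behind it; z points along the fingers, y is the line along which they close (so a half turn about z gives the same grasp; the last joint's range is limited). The gripper opens to 87 mm and grips with 3 to 60 N. Pads are 19 mm wide; open, the fingers measure 117 mm over their backs; the gripper's body (75 mm by 190 mm) begins 51 mm behind the grasp point.
Start: joints at [14.817, 22.042, 0.453, 0, -68.411, -14.817], TCP at [0.625, 0, 0.223] pointing down, gripper open.
Joint ranges: [-179.83, 179.83], [-69.29, 118.12], [-61.27, 80.66], [-181.25, 117.63], [-171.15, -9.14], [-177.46, 177.46]. Speed limits (degrees/s): [159.86, 159.86, 180, 180, 180, 180].

INTERFACE

Orientations are given as a 3x3 rotation matrix whose columns are the frame's x, y, z axes.
In Python, from station import sense, capture, camera_params, finish_job gives the robot as it stands.
- The arm moves only by the tool drive_tool, never from a script. Its argument "rows" is a list of rows, each an object of numbers: "tx", "ty", "tz": the shift along the tool's x, y, z in cm; "ax", "ay", "az": the turn, a rotation vector about the tool's x, y, z in rad; "claw": the finger opening in cm, from 0 to 8.7. In form: [{"tx": .., "ty": .., "tz": .., "ax": .., "ay": .., "az": .., "claw": ..}, ...]. A call has 1 to 10 rows; each row shifts and turns the commanded pose from where the row before left it, along the tool's axes as they then stand; what a row does not reach is not made up. A row lasts 1/12 s, in which the tool goes at most 41.7 mm and 7.16 degrees, less where a joint would pass 70% of its speed; a pose out of reach is approached as far as the arm can. A call with a gripper value outside its range is refused whole. The fingers move at their own pace and stop on an object; the grip force is fixed at half the most. Time passes only in rows, so rows that do not move let the fingers close. It gives the time, the measured TCP pose, the force, the opening and the grip force at its end, in the units of the state.
- sense(): the state, without advancing time (a new reading comes with each control period).
- capture(name): name is "scene" or "side" or "wrist"; returns (picture, depth): 400x640x3 uint8, red, green, blue; 400x640 float32, m along the optical axis (not along the pixel's ray), 0 where there is no reading.
- camera_params(name): a dict with "intrinsics" (3x3 intrinsics, pixels), "R" (3x3) and "t" (3): a world point X has camera coordinates R X + t; the wrist camera has in their place "tool_from_camera" (4x4, takes a point from camera to tool coordinates, whose origin is the TCP and whose axes are the flange's). Camera axes: x right, y down, z forward; pixel columns grow to the right and rows downward; lengths in m; the calibration is good to about 2 mm. A picture is of the moment at which its call begins: read the wrist's pose just before it. camera_params takes no time and is no camera call.
- finish_job(): hands the job in; it is judged then, once.
The state is a dict: "time_s": time; "joints": joint angles; "joint_velocities": joint speeds; "effort": joint torques, N m; "tcp_pos": TCP position; "ee_rot": TCP orientation; "wrist_force": force on the tool from outside, world axes, zero at the start; "moment": the same for the moment, N m; "gripper_width": opening from 0.0 (shut) to 1.0 (fully open); "gripper_force": force on a finger pad.
Only numpy, scipy, OpenCV 4.12 (cv2) and the standard library are available. Lean on these libraries where they do the work, as an engineer would, in place of code of your own. Each camera call takes 0.05 s, during which the arm holds its last target. There are 200 camera calls.

TASK

Open the clear lid of the case and take out the amber reference panel, which was packed by mistake among the blue ones. Set its foot down in the trough of the reading stand, about in the middle and square to it, and lean it gently back against the sloping backstop so that it stays there by itself: hold it until it has been stood in the trough and do not press hard or let it drop or fall over. Leave the lid standing open, and the blue panels and everything else where they are.

Things in the scene. Friction and masses are not known exactly. Their poses are not given: they have to be found in the camera images.
- amber_mid (a point): centre of a rigid amber plastic panel, 70 mm wide, 120 tall, 9 thick, 0.1 to 0.2 kg, with amber colour chips on both (like) faces. Its z runs up the panel from foot to top edge, y along the width, x through the thickness. It starts in any of the case's three slots, its top leaning 25 degrees towards the case's -x side; pinch its top edge with the tool tilted to match and draw it out along its own plane.
- amber_foot (a point): middle of the amber panel's bottom face, 60 mm below its centre along the panel; axes as the panel's. In the slot the lowest 50 mm have a rest behind them and low dividers (34 mm) about 2 mm clear at either side.
- blue1_mid (a point): centre of a rigid blue plastic panel, 70 mm wide, 120 tall, 9 thick, 0.1 to 0.2 kg, with blue colour chips on both (like) faces. Its z runs up the panel from foot to top edge, y along the width, x through the thickness. It stands in another slot of the case, leaning likewise, and belongs there.
- blue2_mid (a point): centre of a rigid blue plastic panel, 70 mm wide, 120 tall, 9 thick, 0.1 to 0.2 kg, with blue colour chips on both (like) faces. Its z runs up the panel from foot to top edge, y along the width, x through the thickness. It stands in another slot of the case, leaning likewise, and belongs there.
- case_mid (a point): middle of the underside of the fixed case: white base, 150 mm deep (x), 250 wide (y), 50 mm high, with three blue-labelled slots 78 mm apart along y, under a clear hood-like lid, 142 mm high when shut. Its x points away from the robot, turned by its yaw. It may stand left or right of the robot's middle.
- case_hinge (a point): middle of the lid's hinge line, which runs along the case's y on top of its far (+x) wall, 50 mm above the table.
- lid_bar (a point): middle of the blue bar handle on the lid's front face: round, 10 mm thick, 100 mm long along the case's y, 35 mm free between it and the lid. Shut, it lies 190 mm in front of (-x) and 75 mm above the hinge line and circles it at 204 mm radius. A gripper holding the round bar from above may stay upright while the lid turns.
- lid (a joint): angle of the lid in rad: 0 shut, grows as its front edge rises and swings back over the far side, 1.75 at the stop. It stays where it is left; about 3 N at the bar moves it. Standing open means above 1.1; about 1.35 gives good room over the panels.
- trough (a point): middle of the trough's rear edge, on its floor, 30 mm above the table, on the reading stand. x points away from the robot, turned by the stand's yaw; y along the trough, z up. The level floor runs 16 mm from this edge (to +x) to a lip 10 mm high. The backstop rises from this edge and slopes back towards the robot (-x).
- stand: the fixed grey reading stand, 130 mm wide (y), 115 deep; origin on the table right below the trough point, same axes. Its aluminium backstop, 110 mm wide, 62 mm long up the slope, was left at 22 to 34 degrees from vertical; the angle is not reported: feel for it (or look). Its stiff joint does not give to gentle pushes.
- amber: the amber panel itself; origin and axes as the amber foot point.
- reagent: brown reagent bottle, red cap, 54 mm wide, 110 mm tall; a bystander, leave it alone. Origin: middle of its underside.
- jar: clear jar, red cap, 56 mm wide, 60 mm tall; a bystander, leave it alone. Origin: middle of its underside.
- dish: glass dish 90 mm wide, 16 mm tall; a bystander, leave it alone. Origin: middle of its underside.
- tube_rack: white tube rack with tubes, 200 by 70 mm, 90 mm tall; a bystander, leave it alone. Origin: middle of its underside.
- beaker: glass beaker, 72 mm wide, 100 mm tall; a bystander, leave it alone. Origin: middle of its underside.
- tray: steel tray, 200 by 280 mm, 30 mm tall; a bystander, leave it alone. Origin: middle of its underside.
- tablets: white plastic bottle, 48 mm wide, 75 mm tall; a bystander, leave it alone. Origin: middle of its underside.
There are look-alikes about, which are no part of the job. What is shaped like the amber but pink or red is not meant.

How it is judged (in metres and radians):
On the way, in this order (a step that is already met when the one before it is completed fails the run):
1. the lid of the case has been opened (above 1.1 rad) (value of joint lid above 1.1 rad), for 0.2 s.
2. the amber panel has been lifted out of the case (height (world z) of amber_mid above 0.16 m and value of joint lid above 1.1 rad), for 0.1 s.
3. the amber panel's foot has been set in the trough, touching the stand, while still held (x of amber_foot in the frame of trough between -0.006 and 0.016 m and y of amber_foot in the frame of trough between -0.02 and 0.02 m and z of amber_foot in the frame of trough between -0.003 and 0.008 m and contact force between amber and stand above 0.3 N and contact force between the fingers and amber above 0.5 N), for 0.1 s.
At the end, for the whole second after the job is handed in: The amber panel is let go and at rest, its foot in the trough within 20 mm of its middle and 8 degrees of square, leaning on the backstop 17 to 49 degrees from vertical; the lid stands open beyond 1.1 rad; both blue panels are within 12 mm of where they were (x of amber_foot in the frame of trough between -0.006 and 0.016 m and y of amber_foot in the frame of trough between -0.02 and 0.02 m and z of amber_foot in the frame of trough between -0.003 and 0.008 m and angle between amber_mid's own z axis and vertical between 0.3 and 0.85 rad and x of amber_mid in the frame of trough below -0.008 m and angle between the y axis of amber_mid and the y axis of trough, either way round below 0.15 rad and distance of each of blue1_mid, blue2_mid from where it was at the start of the episode below 0.012 m and contact force between amber and stand above 0.2 N and linear speed of amber below 0.02 m/s and angular speed of amber below 0.2 rad/s and value of joint lid above 1.1 rad); the robot touches nothing.
It fails at once if the amber panel pressed or knocked against the stand with more than 30 N (contact force between amber and stand above 30 N).
It fails at once if the amber panel dropped or let fall (moving faster than 0.25 m/s while not held) (contact force between the fingers and amber below 0.05 N and linear speed of amber above 0.25 m/s).
It fails at once if a blue panel taken out or shoved by more than 20 mm (distance of any of blue1_mid, blue2_mid from where it was at the start of the episode above 0.02 m).
It fails at once if a bystander moved by more than 30 mm (distance of any of reagent, jar, dish, tube_rack, beaker, tray, tablets from where it was at the start of the episode above 0.03 m).
It also fails if it takes over 61 s, if anything falls off the work surface, if the arm or the gripper's body presses on something with over 40 N, if the wrist force passes 120 N, or if a joint passes its speed limit or range.

## Working session

There is one attempt and no reset: what is moved stays moved. The work goes in short steps, Python scripts to look and compute and a tool call to move; the robot and the scene stay as the last step left them, time stands still between calls to the robot, and variables do not carry over. Pictures are saved under pics/ and viewed, at most 10 in all, crops included, and the job is handed in when it is done.

Besides the shell and the picture viewer there is one more tool, called after ">>>" as name(argument=value, ...) on one line, values as JSON. drive_tool: Moves the arm, as the interface text tells. Its arguments: {"type":"object","properties":{"rows":{"type":"array"}},"required":["rows"]}

```bash
ls; mkdir -p pics
python3 - <<'E'
from station import *
import cv2,numpy as np
for n in("scene","side"):
    p,d=capture(n); cv2.imwrite(f"pics/{n}0.png",p[:,:,::-1]); np.save(f"pics/{n}0.npy",d)
    c=camera_params(n); print(n,c)
print(camera_params("wrist")); s=sense(); print(s["time_s"],s["tcp_pos"],np.round(s["ee_rot"],3))
E
```

```text
pics
scene {'intrinsics': array([[369.50453566,   0.        , 322.34785772],
       [  0.        , 369.50453566, 196.5387663 ],
       [  0.        ,   0.        ,   1.        ]]), 'R': array([[ 0.17654527,  0.98418776, -0.0143604 ],
       [ 0.63221898, -0.12456649, -0.76471064],
       [-0.75440767,  0.12592713, -0.6442138 ]]), 't': array([-0.11971038, -0.27799048,  1.63296385])}
side {'intrinsics': array([[466.30668272,   0.        , 314.33597565],
       [  0.        , 466.30668272, 198.68711861],
       [  0.        ,   0.        ,   1.        ]]), 'R': array([[ 0.79018522, -0.6127469 ,  0.01218858],
       [-0.43667952, -0.5768641 , -0.6903179 ],
       [ 0.43002131,  0.5401565 , -0.7234035 ]]), 't': array([-0.40561781,  0.32667587,  1.15298802])}
{'intrinsics': array([[317.17556789,   0.        , 319.99302933],
       [  0.        , 317.17556789, 199.96965755],
       [  0.        ,   0.        ,   1.        ]]), 'tool_from_camera': array([[-1.37691158e-03, -9.53857906e-01, -3.00255223e-01,
         8.27620667e-02],
       [ 9.99999038e-01, -1.26387685e-03, -5.70685585e-04,
        -2.91063490e-04],
       [ 1.64867332e-04, -3.00255720e-01,  9.53858729e-01,
        -1.62368450e-01],
       [ 0.00000000e+00,  0.00000000e+00,  0.00000000e+00,
         1.00000000e+00]])}
0.1 [6.24478305e-01 9.34592690e-06 2.21580068e-01] [[-0.    -1.    -0.002]
 [-1.     0.    -0.   ]
 [ 0.     0.002 -1.   ]]
```

View pics/scene0.png

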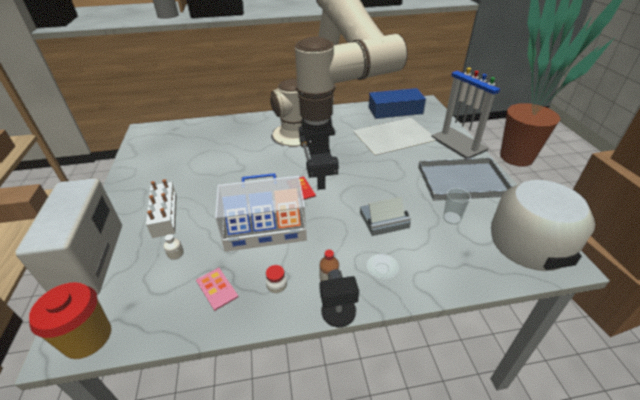

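View pics/side0.png

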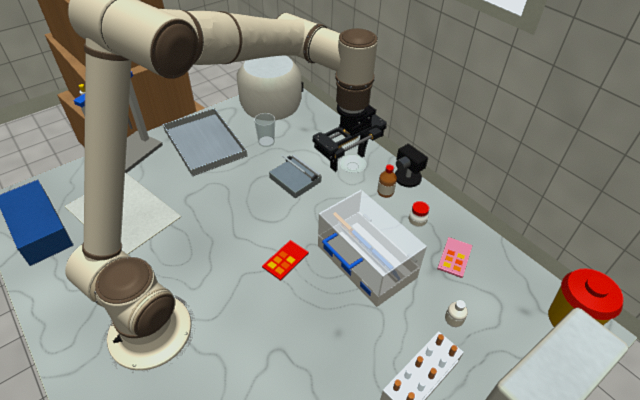

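The scene view looks toward the robot: case at about (262,215) with the amber panel in the right-hand (+y) slot at (288,212), blue bar at (259,178), stand at (385,215). In the side view the bar runs (327,240)–(365,270) and the stand is at (295,175).

```bash
cat > h.py <<'E'
from station import *
import numpy as np, cv2
def cloud(n,d,cp=None,s=None):
    c=cp or camera_params(n); K=c["intrinsics"]; v,u=np.mgrid[:400,:640]
    X=np.stack([(u-K[0,2])/K[0,0]*d,(v-K[1,2])/K[1,1]*d,d],-1)
    if n=="wrist":
        T=c["tool_from_camera"]; X=X@T[:3,:3].T+T[:3,3]
        return X@np.array(s["ee_rot"]).T+np.array(s["tcp_pos"])
    return (X-c["t"])@c["R"]
def proj(n,P):
    c=camera_params(n); X=c["R"]@np.array(P)+c["t"]; x=c["intrinsics"]@X; return x[:2]/x[2]
E
python3 - <<'E'
from h import *
for n,box in(("scene",(190,150,320,260)),("side",(300,180,440,310))):
    im=cv2.imread(f"pics/{n}0.png");d=np.load(f"pics/{n}0.npy");P=cloud(n,d)
    h=cv2.cvtColor(im,cv2.COLOR_BGR2HSV)
    m=(abs(h[...,0].astype(int)-110)<12)&(h[...,1]>140)&(d>0)
    b=np.zeros_like(m);b[box[1]:box[3],box[0]:box[2]]=1;m&=b
    k,l,st,ce=cv2.connectedComponentsWithStats(m.astype(np.uint8))
    for i in range(1,k):
        if st[i,4]>8:
            q=P[l==i];print(n,st[i],ce[i].round(),np.median(q,0).round(3),q.min(0).round(3),q.max(0).round(3))
# depth probes
d=np.load("pics/scene0.npy");P=cloud("scene",d)
for u,v in[(262,195),(238,205),(262,205),(288,200),(288,215),(240,240),(262,240),(290,237),(224,247),(304,241),(220,235),(304,228),(385,215),(395,207),(375,210)]:print(u,v,P[v,u].round(3))
for n,b in(("scene",(355,190,415,240)),("side",(262,145,328,203))):
    im=cv2.imread(f"pics/{n}0.png")[b[1]:b[3],b[0]:b[2]]; cv2.imwrite(f"pics/{n}_st.png",cv2.resize(im,None,fx=6,fy=6,interpolation=2))
a=cv2.imread("pics/scene_st.png");b=cv2.imread("pics/side_st.png");H=max(a.shape[0],b.shape[0])
o=np.zeros((H,a.shape[1]+b.shape[1],3),np.uint8);o[:a.shape[0],:a.shape[1]]=a;o[:b.shape[0],a.shape[1]:]=b;cv2.imwrite("pics/st.png",o);print(o.shape)
E
```

```text
scene [242 174  33   7  44] [258. 176.] [ 0.457 -0.17   0.128] [ 0.454 -0.219  0.125] [ 0.471 -0.117  0.131]
scene [266 215   4   3   9] [268. 216.] [ 0.575 -0.152  0.056] [ 0.572 -0.158  0.051] [ 0.576 -0.148  0.059]
scene [232 227   4   3  10] [233. 228.] [ 0.584 -0.261  0.035] [ 0.582 -0.265  0.03 ] [ 0.587 -0.255  0.042]
scene [286 235  10   3  13] [290. 236.] [ 0.645 -0.093  0.031] [ 0.642 -0.105  0.026] [ 0.647 -0.078  0.035]
scene [260 238   9   4  18] [264. 239.] [ 0.645 -0.171  0.031] [ 0.641 -0.184  0.023] [ 0.646 -0.159  0.037]
scene [234 241  10   4  18] [239. 242.] [ 0.644 -0.245  0.031] [ 0.64  -0.26   0.024] [ 0.646 -0.232  0.038]
side [322 233  41  42 304] [339. 254.] [ 0.46  -0.162  0.129] [ 0.445 -0.221  0.02 ] [ 0.494 -0.07   0.135]
side [360 282  11  13  49] [365. 288.] [ 0.49  -0.244  0.033] [ 0.488 -0.262  0.021] [ 0.493 -0.223  0.042]
262 195 [ 0.571 -0.16   0.141]
238 205 [ 0.603 -0.23   0.141]
262 205 [ 0.616 -0.162  0.141]
288 200 [ 0.61  -0.087  0.142]
288 215 [ 1.429 -0.122  0.838]
240 240 [ 0.642 -0.241  0.039]
262 240 [ 0.646 -0.177  0.029]
290 237 [ 0.645 -0.093  0.025]
224 247 [ 0.643 -0.291  0.02 ]
304 241 [ 0.647 -0.052  0.001]
220 235 [ 0.639 -0.293  0.067]
304 228 [ 0.623 -0.047  0.033]
385 215 [0.625 0.21  0.043]
395 207 [0.609 0.246 0.057]
375 210 [0.615 0.179 0.061]
(348, 756, 3)
```

View pics/st.png

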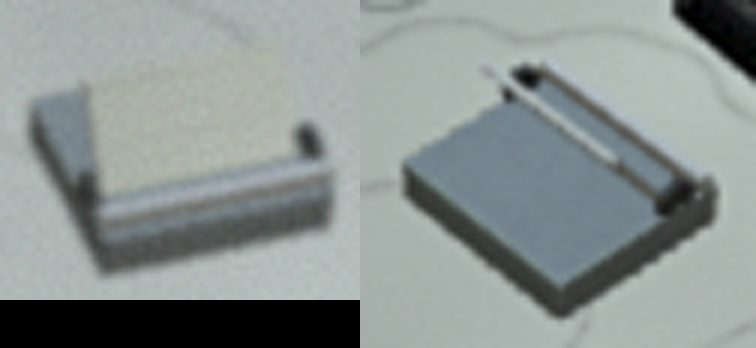

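The crops show the stand turned somewhat: in scene pixels, the backstop spans about (370,204)–(403,198) at the top and (372,222)–(403,217) at the bottom, with the lip at (372,225)–(410,218). Next I fit planes and lines.

Run:
```python
from h import *
d=np.load("pics/scene0.npy");P=cloud("scene",d)
# bar line
im=cv2.imread("pics/scene0.png");h=cv2.cvtColor(im,cv2.COLOR_BGR2HSV)
m=(abs(h[...,0].astype(int)-110)<12)&(h[...,1]>140);m[:172]=0;m[182:]=0;m[:,:240]=0;m[:,277:]=0
q=P[m];q=q[(q[:,0]<.48)&(q[:,2]>.12)];c=np.polyfit(q[:,1],q[:,0],1);print("bar slope deg",np.degrees(np.arctan(-c[0])),q.mean(0),q[:,1].min(),q[:,1].max())
for b in((232,240,246,244),(257,236,272,241),(284,234,296,238)):
    x=P[b[1]:b[3],b[0]:b[2]].reshape(-1,3);print("label",np.median(x,0).round(4))
# backstop plane
poly=np.array([[373,207],[401,203],[402,214],[374,219]]);m=np.zeros((400,640),np.uint8);cv2.fillPoly(m,[poly],1)
q=P[m>0];mu=np.median(q,0)
for _ in range(4):
    n=np.linalg.svd(q-q.mean(0))[2][2];r=(q-q.mean(0))@n;q=q[abs(r)<2.5*r.std()+1e-5]
n*=np.sign(n[0]);print("plane",n,q.mean(0),len(q),r.std(),"tilt",np.degrees(np.arcsin(n[2])),"yaw",np.degrees(np.arctan2(n[1],n[0])))
np.savetxt("pics/bs.txt",np.r_[n,q.mean(0)])
# points across columns
for u in(376,387,398):
    for v in range(196,236,2):print(u,v,P[v,u].round(3))
# footprint of stand from side camera: dark/any points z>0.01
ds=np.load("pics/side0.npy");S=cloud("side",ds)[150:200,265:322].reshape(-1,3)
Q=np.r_[S,P[195:240,355:415].reshape(-1,3)]
Q=Q[(Q[:,2]>.012)&(Q[:,2]<.033)&(Q[:,0]<.66)&(Q[:,0]>.45)&(Q[:,1]>.1)&(Q[:,1]<.34)]
print(len(Q),cv2.minAreaRect(Q[:,:2].astype(np.float32)))
T=Q[Q[:,2]>.025];print(len(T),cv2.minAreaRect(T[:,:2].astype(np.float32)),np.median(T[:,2]))
```

```text
bar slope deg 0.9969804892010922 [ 0.45795159 -0.16807378  0.12787897] -0.21874575154071774 -0.11679291514963455
label [ 0.6443 -0.2454  0.0346]
label [ 0.6439 -0.1704  0.0353]
label [ 0.6454 -0.0942  0.0313]
plane [0.83152346 0.07641415 0.5502087 ] [0.61615232 0.21919046 0.05152137] 358 0.0019070058022527833 tilt 33.38133161393647 yaw 5.250537932648842
376 196 [0.482 0.227 0.   ]
376 198 [0.493 0.223 0.001]
376 200 [ 0.502  0.221 -0.   ]
376 202 [0.598 0.186 0.079]
376 204 [0.603 0.185 0.074]
376 206 [0.607 0.184 0.07 ]
376 208 [0.615 0.182 0.069]
376 210 [0.611 0.184 0.057]
376 212 [0.619 0.181 0.056]
376 214 [0.62  0.182 0.048]
376 216 [0.626 0.18  0.045]
376 218 [0.629 0.18  0.039]
376 220 [0.632 0.179 0.034]
376 222 [0.637 0.178 0.03 ]
376 224 [0.655 0.172 0.039]
376 226 [0.661 0.171 0.037]
376 228 [0.661 0.171 0.029]
376 230 [0.666 0.17  0.025]
376 232 [0.664 0.172 0.014]
376 234 [0.665 0.172 0.005]
387 196 [ 0.488  0.265 -0.   ]
387 198 [ 0.499  0.261 -0.   ]
387 200 [0.599 0.221 0.082]
387 202 [0.601 0.221 0.075]
387 204 [0.605 0.22  0.07 ]
387 206 [0.607 0.22  0.064]
387 208
[... 497 characters left out ...]
.069]
398 204 [0.604 0.257 0.063]
398 206 [0.607 0.257 0.058]
398 208 [0.613 0.255 0.054]
398 210 [0.615 0.256 0.048]
398 212 [0.618 0.255 0.042]
398 214 [0.624 0.254 0.039]
398 216 [0.626 0.253 0.032]
398 218 [0.63  0.253 0.028]
398 220 [0.65  0.245 0.039]
398 222 [0.654 0.244 0.034]
398 224 [0.659 0.242 0.031]
398 226 [0.657 0.245 0.019]
398 228 [0.659 0.245 0.012]
398 230 [0.658 0.246 0.002]
398 232 [ 0.662  0.245 -0.002]
398 234 [ 0.672  0.242 -0.001]
1222 ((0.6017358899116516, 0.2156776487827301), (0.1207864060997963, 0.1346835494041443), 3.907616138458252)
983 ((0.6019700169563293, 0.21620798110961914), (0.11968415230512619, 0.13486750423908234), 5.2919697761535645) 0.03006766724046574
```

>>> drive_tool(rows=[{"tx":2.8,"ty":2.83,"tz":0.3,"claw":3},{"tx":2.8,"ty":2.83,"tz":0.3,"claw":3},{"tx":2.8,"ty":2.83,"tz":0.3,"claw":3},{"tx":2.8,"ty":2.83,"tz":0.3,"claw":3},{"tx":2.8,"ty":2.83,"tz":0.3,"claw":3},{"tx":2.8,"ty":2.83,"tz":0.3,"claw":3},{"claw":3},{"claw":3}])

```text
invalid input at $.rows[0]: expected keys tx, ty, tz, ax, ay, az, claw
```

Run:
```python
from h import *
s=sense();p,d=capture("wrist");P=cloud("wrist",d,s=s);print(s["time_s"],s["tcp_pos"],s["gripper_width"],np.round(s["ee_rot"],3).tolist())
h=cv2.cvtColor(p,cv2.COLOR_RGB2HSV);m=(abs(h[...,0].astype(int)-110)<12)&(h[...,1]>140)&(P[...,2]>.1)&(P[...,2]<.15)&(abs(P[...,0]-.457)<.02)
q=P[m];print(len(q),q.mean(0),q.min(0),q.max(0),np.polyfit(q[:,1],q[:,0],1))
cv2.imwrite("pics/w1.png",p[:,:,::-1])
```

```text
0.1 [6.24478305e-01 9.34592690e-06 2.21580068e-01] 0.9960259294763524 [[-0.0, -1.0, -0.002], [-1.0, 0.0, -0.0], [0.0, 0.002, -1.0]]
1064 [ 0.45863544 -0.12802939  0.12964653] [ 0.44953425 -0.15012147  0.12485172] [ 0.4769371  -0.11285882  0.13289578] [0.31970509 0.49956709]
```

>>> drive_tool(rows=[{"tx":2.8,"ty":2.83,"tz":0.3,"ax":0,"ay":0,"az":0,"claw":3},{"tx":2.8,"ty":2.83,"tz":0.3,"ax":0,"ay":0,"az":0,"claw":3},{"tx":2.8,"ty":2.83,"tz":0.3,"ax":0,"ay":0,"az":0,"claw":3},{"tx":2.8,"ty":2.83,"tz":0.3,"ax":0,"ay":0,"az":0,"claw":3},{"tx":2.8,"ty":2.83,"tz":0.3,"ax":0,"ay":0,"az":0,"claw":3},{"tx":2.8,"ty":2.83,"tz":0.3,"ax":0,"ay":0,"az":0,"claw":3},{"tx":0,"ty":0,"tz":0,"ax":0,"ay":0,"az":0,"claw":3},{"tx":0,"ty":0,"tz":0,"ax":0,"ay":0,"az":0,"claw":3}])

```text
time_s: 0.82
tcp_pos: [0.4537, -0.1691, 0.2046]
ee_rot: [[-0.003, -1.0, -0.0], [-1.0, 0.003, 0.0], [-0.0, 0.0, -1.0]]
wrist_force: [0.2, 0.1, 0.3]
gripper_width: 0.478
gripper_force: 0.0
```

Run:
```python
from h import *
s=sense();p,d=capture("wrist");P=cloud("wrist",d,s=s);print(s["time_s"],s["tcp_pos"],s["gripper_width"],np.round(s["ee_rot"],3).tolist())
h=cv2.cvtColor(p,cv2.COLOR_RGB2HSV);m=(abs(h[...,0].astype(int)-110)<12)&(h[...,1]>140)&(P[...,2]>.1)&(P[...,2]<.15)&(abs(P[...,0]-.457)<.015)
q=P[m];print(len(q),q.mean(0),q.min(0),q.max(0),np.polyfit(q[:,1],q[:,0],1))
cv2.imwrite("pics/w1.png",p[:,:,::-1])
```

```text
0.8167 [ 0.45368787 -0.16910657  0.20461344] 0.47752424445691477 [[-0.003, -1.0, -0.0], [-1.0, 0.003, 0.0], [-0.0, 0.0, -1.0]]
1566 [ 0.45584576 -0.17258577  0.13002347] [ 0.44935037 -0.22096531  0.12709242] [ 0.47196117 -0.11402904  0.13250545] [0.00180451 0.4561572 ]
```

>>> drive_tool(rows=[{"tx":0,"ty":-0.2,"tz":2.0,"ax":0,"ay":0,"az":0,"claw":3},{"tx":0,"ty":0,"tz":2.4,"ax":0,"ay":0,"az":0,"claw":3},{"tx":0,"ty":0,"tz":3.0,"ax":0,"ay":0,"az":0,"claw":3},{"tx":0,"ty":0,"tz":2.4,"ax":0,"ay":0,"az":0,"claw":3},{"tx":0,"ty":0,"tz":0,"ax":0,"ay":0,"az":0,"claw":0.5},{"tx":0,"ty":0,"tz":0,"ax":0,"ay":0,"az":0,"claw":0.5},{"tx":0,"ty":0,"tz":0,"ax":0,"ay":0,"az":0,"claw":0.5},{"tx":0,"ty":0,"tz":0,"ax":0,"ay":0,"az":0,"claw":0.5},{"tx":0,"ty":0,"tz":0,"ax":0,"ay":0,"az":0,"claw":0.5}])

```text
time_s: 1.62
tcp_pos: [0.4524, -0.1675, 0.1068]
ee_rot: [[-0.001, -1.0, -0.01], [-1.0, 0.001, 0.001], [-0.001, 0.01, -1.0]]
wrist_force: [-9.8, 1.5, 2.4]
gripper_width: 0.102
gripper_force: 30.0
```

>>> drive_tool(rows=[{"tx":0,"ty":-0.54,"tz":-1.86,"ax":0,"ay":0,"az":0,"claw":0.5},{"tx":0,"ty":-1.03,"tz":-1.77,"ax":0,"ay":0,"az":0,"claw":0.5},{"tx":0,"ty":-1.19,"tz":-1.65,"ax":0,"ay":0,"az":0,"claw":0.5},{"tx":0,"ty":-1.36,"tz":-1.53,"ax":0,"ay":0,"az":0,"claw":0.5},{"tx":0,"ty":-1.5,"tz":-1.38,"ax":0,"ay":0,"az":0,"claw":0.5},{"tx":0,"ty":-1.63,"tz":-1.23,"ax":0,"ay":0,"az":0,"claw":0.5}])

```text
time_s: 2.12
tcp_pos: [0.5281, -0.1682, 0.2034]
ee_rot: [[-0.0, -1.0, -0.003], [-1.0, 0.0, -0.0], [0.0, 0.003, -1.0]]
wrist_force: [-2.9, -1.4, -1.2]
gripper_width: 0.101
gripper_force: 30.0
```

>>> drive_tool(rows=[{"tx":0,"ty":-1.75,"tz":-1.06,"ax":0,"ay":0,"az":0,"claw":0.5},{"tx":0,"ty":-1.84,"tz":-0.88,"ax":0,"ay":0,"az":0,"claw":0.5},{"tx":0,"ty":-1.93,"tz":-0.69,"ax":0,"ay":0,"az":0,"claw":0.5},{"tx":0,"ty":-1.98,"tz":-0.49,"ax":0,"ay":0,"az":0,"claw":0.5},{"tx":0,"ty":-2.02,"tz":-0.3,"ax":0,"ay":0,"az":0,"claw":0.5},{"tx":0,"ty":-2.04,"tz":-0.09,"ax":0,"ay":0,"az":0,"claw":0.5},{"tx":0,"ty":-2.04,"tz":0.11,"ax":0,"ay":0,"az":0,"claw":0.5},{"tx":0,"ty":-2.01,"tz":0.32,"ax":0,"ay":0,"az":0,"claw":0.5},{"tx":0,"ty":-1.98,"tz":0.51,"ax":0,"ay":0,"az":0,"claw":0.5},{"tx":0,"ty":0,"tz":0,"ax":0,"ay":0,"az":0,"claw":0.5}])

```text
time_s: 2.95
tcp_pos: [0.7105, -0.1699, 0.2294]
ee_rot: [[0.0, -1.0, 0.01], [-1.0, -0.0, -0.005], [0.005, -0.01, -1.0]]
wrist_force: [3.1, -5.3, 2.1]
gripper_width: 0.101
gripper_force: 30.0
```

>>> drive_tool(rows=[{"tx":0,"ty":0,"tz":0,"ax":0,"ay":0,"az":0,"claw":3.5},{"tx":0,"ty":0,"tz":0,"ax":0,"ay":0,"az":0,"claw":3.5},{"tx":0,"ty":0,"tz":0,"ax":0,"ay":0,"az":0,"claw":3.5},{"tx":0,"ty":0,"tz":-2,"ax":0,"ay":0,"az":0,"claw":3.5},{"tx":0,"ty":0,"tz":-3,"ax":0,"ay":0,"az":0,"claw":3.5},{"tx":0,"ty":0,"tz":-3,"ax":0,"ay":0,"az":0,"claw":3.5},{"tx":-2,"ty":3.5,"tz":0,"ax":0,"ay":0,"az":0,"claw":3.5},{"tx":-2,"ty":3.5,"tz":0,"ax":0,"ay":0,"az":0,"claw":3.5},{"tx":-2,"ty":3.5,"tz":0,"ax":0,"ay":0,"az":0,"claw":3.5},{"tx":-1.8,"ty":3.5,"tz":0,"ax":0,"ay":0,"az":0,"claw":3.5}])

```text
time_s: 3.78
tcp_pos: [0.5635, -0.0888, 0.3069]
ee_rot: [[0.0, -1.0, 0.001], [-1.0, -0.0, 0.001], [-0.001, -0.001, -1.0]]
wrist_force: [0.0, 0.7, 0.4]
gripper_width: 0.4
gripper_force: 0.0
```

>>> drive_tool(rows=[{"tx":0,"ty":3.5,"tz":0,"ax":0.109,"ay":0,"az":0,"claw":4},{"tx":0,"ty":3.0,"tz":0,"ax":0.109,"ay":0,"az":0,"claw":4},{"tx":0,"ty":0,"tz":0,"ax":0.109,"ay":0,"az":0,"claw":4},{"tx":0,"ty":0,"tz":0,"ax":0.109,"ay":0,"az":0,"claw":4},{"tx":0,"ty":0,"tz":0,"ax":0,"ay":0,"az":0,"claw":4},{"tx":0,"ty":0,"tz":0,"ax":0,"ay":0,"az":0,"claw":4}])

```text
time_s: 4.28
tcp_pos: [0.4984, -0.09, 0.3036]
ee_rot: [[0.001, -0.907, 0.422], [-1.0, -0.001, 0.001], [-0.0, -0.422, -0.907]]
wrist_force: [0.6, 0.0, -0.3]
gripper_width: 0.459
gripper_force: 0.0
```

Run:
```python
from h import *
s=sense();p,d=capture("wrist");np.save("pics/w2.npy",d);P=cloud("wrist",d,s=s);np.save("pics/w2P.npy",P);print(s["time_s"],s["tcp_pos"],s["gripper_width"],np.round(s["ee_rot"],3).tolist())
cv2.imwrite("pics/w2.png",p[:,:,::-1])
```

```text
4.2833 [ 0.49837921 -0.08997776  0.30359209] 0.45914225590331104 [[0.001, -0.907, 0.422], [-1.0, -0.001, 0.001], [-0.0, -0.422, -0.907]]
```

View pics/w2.png

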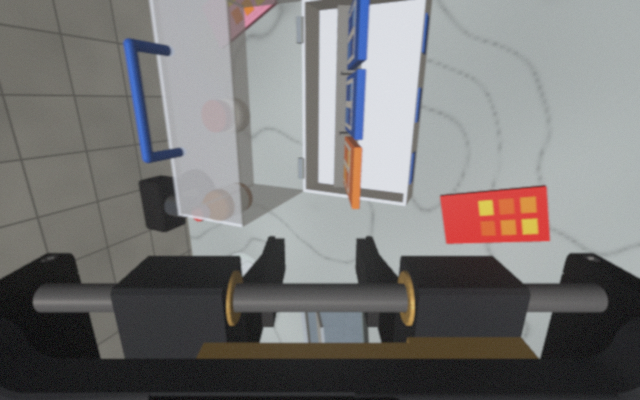

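The wrist view shows the lid open at left, the amber panel edge-on from (352,138) to (357,207), and the two blue panels above it at (354,100) and (358,30). I now measure the amber top edge in tool coordinates.

Run:
```python
from h import *
s=sense();P=np.load("pics/w2P.npy");im=cv2.imread("pics/w2.png");h=cv2.cvtColor(im,cv2.COLOR_BGR2HSV).astype(int)
R=np.array(s["ee_rot"]);t=np.array(s["tcp_pos"])
for nm,hh,ymin in(("amber",12,130),("blue",110,0)):
    m=(abs(h[...,0]-hh)<7)&(h[...,1]>130)&(P[...,2]>.05)&(P[...,2]<.16)&(P[...,0]>.48)&(P[...,0]<.60);m[225:]=0;m[:,:335]=0;m[:,375:]=0
    q=P[m];zt=np.percentile(q[:,2],98)
    print(nm,len(q),"ztop",zt)
    for lo in np.arange(.06,.15,.01):
        b=q[(q[:,2]>lo)&(q[:,2]<lo+.01)]
        if len(b)>5:print(round(lo,2),len(b),b.mean(0).round(4),"y",b[:,1].min().round(4),b[:,1].max().round(4),"x",b[:,0].min().round(4),b[:,0].max().round(4))
    e=q[q[:,2]>zt-.006];T=(e-t)@R
    print("edge tool",T.mean(0),T.min(0),T.max(0),"yaw fit ty/tx",np.polyfit(T[:,0],T[:,1],1))
```

```text
amber 642 ztop 0.12691821155070596
0.06 24 [ 0.5717 -0.0983  0.0645] y -0.1258 -0.0715 x 0.5688 0.5737
0.07 7 [ 0.565  -0.1179  0.0767] y -0.1258 -0.0822 x 0.564 0.5674
0.08 6 [ 0.5599 -0.124   0.0866] y -0.1258 -0.1214 x 0.5593 0.5616
0.09 7 [ 0.5552 -0.1062  0.0975] y -0.1255 -0.0621 x 0.5542 0.5571
0.1 57 [ 0.5516 -0.0939  0.1055] y -0.1257 -0.0608 x 0.5491 0.554
0.11 69 [ 0.5466 -0.0958  0.1156] y -0.1256 -0.0607 x 0.5412 0.5494
0.12 451 [ 0.5386 -0.0917  0.1248] y -0.1255 -0.0568 x 0.5344 0.545
edge tool [0.00211955 0.04184527 0.17894972] [-0.03286594  0.03805392  0.17676683] [0.03581733 0.04608651 0.18420748] yaw fit ty/tx [0.00139417 0.04184231]
blue 1299 ztop 0.1270861259659103
0.07 6 [ 0.5648 -0.2089  0.0748] y -0.2146 -0.1998 x 0.5637 0.5664
0.09 9 [ 0.556  -0.1916  0.0939] y -0.2145 -0.1362 x 0.5545 0.5574
0.1 68 [ 0.5497 -0.2146  0.1066] y -0.2666 -0.1362 x 0.5478 0.5527
0.11 163 [ 0.5456 -0.207   0.1151] y -0.2671 -0.1363 x 0.5388 0.5487
0.12 1038 [ 0.5375 -0.2025  0.1249] y -0.2627 -0.1344 x 0.5321 0.5438
edge tool [0.11292487 0.04289927 0.17834141] [0.04472917 0.03867984 0.17528845] [0.17302151 0.04855635 0.18424684] yaw fit ty/tx [0.01225302 0.0415156 ]
```

>>> drive_tool(rows=[{"tx":0.1,"ty":2.1,"tz":3.0,"ax":0,"ay":0,"az":0,"claw":4},{"tx":0.1,"ty":2.1,"tz":3.0,"ax":0,"ay":0,"az":0,"claw":4},{"tx":0,"ty":0,"tz":4,"ax":0,"ay":0,"az":0,"claw":4},{"tx":0,"ty":0,"tz":3,"ax":0,"ay":0,"az":0,"claw":4},{"tx":0,"ty":0,"tz":2,"ax":0,"ay":0,"az":0,"claw":4},{"tx":0,"ty":0,"tz":1.5,"ax":0,"ay":0,"az":0,"claw":4},{"tx":0,"ty":0,"tz":0,"ax":0,"ay":0,"az":0,"claw":4}])

```text
time_s: 4.92
tcp_pos: [0.5337, -0.0922, 0.1326]
ee_rot: [[-0.0, -0.909, 0.417], [-1.0, -0.0, -0.002], [0.002, -0.417, -0.909]]
wrist_force: [-0.2, 0.3, 0.3]
gripper_width: 0.465
gripper_force: 0.0
```

Run:
```python
from h import *
s=sense();p,d=capture("wrist");P=cloud("wrist",d,s=s);print(s["time_s"],s["tcp_pos"],s["wrist_force"])
R=np.array(s["ee_rot"]);t=np.array(s["tcp_pos"]);h=cv2.cvtColor(p,cv2.COLOR_RGB2HSV).astype(int)
m=(abs(h[...,0]-12)<7)&(h[...,1]>130)&(P[...,2]>.115)&(P[...,2]<.16)&(P[...,0]>.5)&(P[...,0]<.58)
T=(P[m]-t)@R;print(len(T),np.median(T,0),np.percentile(T,2,axis=0),np.percentile(T,98,axis=0),np.polyfit(T[:,0],T[:,1],1))
cv2.imwrite("pics/w3.png",p[:,:,::-1])
```

```text
4.9167 [ 0.53367461 -0.09217506  0.13260145] [-0.16095463  0.31736948  0.29669092]
1249 [0.00643287 0.00011726 0.00873721] [-0.02283588 -0.00356698  0.0075395 ] [0.03228379 0.00419433 0.0099566 ] [0.00591796 0.00021221]
```

View pics/w3.png

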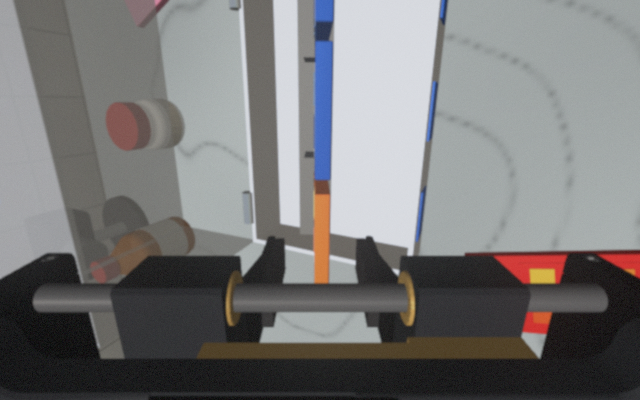

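The amber panel's top edge (322,180–285) sits centred between the fingers, 9 mm ahead of the TCP. I descend 3.7 cm and close.

>>> drive_tool(rows=[{"tx":0,"ty":0,"tz":1.3,"ax":0,"ay":0,"az":0,"claw":4},{"tx":0,"ty":0,"tz":1.3,"ax":0,"ay":0,"az":0,"claw":4},{"tx":0,"ty":0,"tz":1.1,"ax":0,"ay":0,"az":0,"claw":3},{"tx":0,"ty":0,"tz":0,"ax":0,"ay":0,"az":0,"claw":2},{"tx":0,"ty":0,"tz":0,"ax":0,"ay":0,"az":0,"claw":0.3},{"tx":0,"ty":0,"tz":0,"ax":0,"ay":0,"az":0,"claw":0.3},{"tx":0,"ty":0,"tz":0,"ax":0,"ay":0,"az":0,"claw":0.3},{"tx":0,"ty":0,"tz":0,"ax":0,"ay":0,"az":0,"claw":0.3},{"tx":0,"ty":0,"tz":0,"ax":0,"ay":0,"az":0,"claw":0.3}])

```text
time_s: 5.72
tcp_pos: [0.5482, -0.0938, 0.1066]
ee_rot: [[0.002, -0.909, 0.416], [-1.0, 0.0, 0.005], [-0.005, -0.416, -0.909]]
wrist_force: [-5.2, 1.6, 5.1]
gripper_width: 0.104
gripper_force: 30.0
```

Run:
```python
from h import *
s=sense();p,d=capture("wrist");P=cloud("wrist",d,s=s);print(s["time_s"],s["tcp_pos"],s["wrist_force"],s["moment"])
R=np.array(s["ee_rot"]);t=np.array(s["tcp_pos"]);h=cv2.cvtColor(p,cv2.COLOR_RGB2HSV).astype(int)
m=(abs(h[...,0]-12)<7)&(h[...,1]>130)&(P[...,2]>.105)&(P[...,2]<.16)&(P[...,0]>.5)&(P[...,0]<.58)
T=(P[m]-t)@R;print(len(T),np.median(T,0),np.percentile(T,2,axis=0),np.percentile(T,98,axis=0))
print(np.median(P[m],0))
m=(abs(h[...,0]-110)<7)&(h[...,1]>130)&(P[...,2]>.115)&(P[...,2]<.16)&(P[...,0]>.5)&(P[...,0]<.58);print(np.median(P[m],0))
```

```text
5.7167 [ 0.54820345 -0.09377261  0.10659431] [-5.18588954  1.61002197  5.14068313] [0.42105304 1.75896849 0.22724562]
1652 [ 0.00860675 -0.00047573 -0.02100175] [-0.03621701 -0.00490771 -0.02278767] [ 0.03142208  0.00391218 -0.01538778]
[ 0.53998352 -0.10248511  0.12594621]
[ 0.53629089 -0.1743577   0.12463933]
```

>>> drive_tool(rows=[{"tx":0,"ty":0,"tz":0,"ax":0,"ay":0,"az":0,"claw":3},{"tx":0,"ty":0,"tz":0,"ax":0,"ay":0,"az":0,"claw":3},{"tx":0,"ty":0,"tz":0,"ax":0,"ay":0,"az":0,"claw":3},{"tx":0,"ty":0,"tz":0.5,"ax":0,"ay":0,"az":0,"claw":3},{"tx":0,"ty":0,"tz":0,"ax":0,"ay":0,"az":0,"claw":3}])

```text
time_s: 6.18
tcp_pos: [0.5521, -0.0941, 0.1025]
ee_rot: [[0.003, -0.91, 0.415], [-1.0, 0.0, 0.008], [-0.007, -0.415, -0.91]]
wrist_force: [0.5, -0.8, 0.2]
gripper_width: 0.326
gripper_force: 0.0
```

>>> drive_tool(rows=[{"tx":0,"ty":0.15,"tz":0.1,"ax":0,"ay":0,"az":0,"claw":2},{"tx":0,"ty":0,"tz":0,"ax":0,"ay":0,"az":0,"claw":0.3},{"tx":0,"ty":0,"tz":0,"ax":0,"ay":0,"az":0,"claw":0.3},{"tx":0,"ty":0,"tz":0,"ax":0,"ay":0,"az":0,"claw":0.3},{"tx":0,"ty":0,"tz":0,"ax":0,"ay":0,"az":0,"claw":0.3},{"tx":0,"ty":0,"tz":0,"ax":0,"ay":0,"az":0,"claw":0.3}])

```text
time_s: 6.68
tcp_pos: [0.5502, -0.0945, 0.1015]
ee_rot: [[0.003, -0.911, 0.413], [-1.0, 0.0, 0.008], [-0.008, -0.413, -0.911]]
wrist_force: [-1.0, 0.2, -0.5]
gripper_width: 0.1
gripper_force: 30.0
```

>>> drive_tool(rows=[{"tx":0,"ty":0,"tz":-1,"ax":0,"ay":0,"az":0,"claw":0.3},{"tx":0,"ty":0,"tz":-1.5,"ax":0,"ay":0,"az":0,"claw":0.3},{"tx":0,"ty":0,"tz":-1.5,"ax":0,"ay":0,"az":0,"claw":0.3},{"tx":0,"ty":0,"tz":-1.5,"ax":0,"ay":0,"az":0,"claw":0.3},{"tx":0,"ty":0,"tz":-2,"ax":0,"ay":0,"az":0,"claw":0.3},{"tx":0,"ty":0,"tz":-2.5,"ax":0,"ay":0,"az":0,"claw":0.3},{"tx":0,"ty":0,"tz":-2.5,"ax":0,"ay":0,"az":0,"claw":0.3},{"tx":0,"ty":0,"tz":-2,"ax":0,"ay":0,"az":0,"claw":0.3},{"tx":0,"ty":0,"tz":0,"ax":0,"ay":0,"az":0,"claw":0.3}])

```text
time_s: 7.43
tcp_pos: [0.4913, -0.0956, 0.238]
ee_rot: [[0.004, -0.907, 0.421], [-1.0, -0.0, 0.009], [-0.008, -0.421, -0.907]]
wrist_force: [0.5, -0.3, -1.4]
gripper_width: 0.101
gripper_force: 30.0
```

Run:
```python
from h import *
s=sense();p,d=capture("wrist");P=cloud("wrist",d,s=s);print(s["time_s"],s["tcp_pos"],s["wrist_force"],s["gripper_width"],np.round(s["ee_rot"],3).tolist())
R=np.array(s["ee_rot"]);t=np.array(s["tcp_pos"]);h=cv2.cvtColor(p,cv2.COLOR_RGB2HSV).astype(int)
T=(P-t)@R
m=(abs(h[...,0]-12)<7)&(h[...,1]>130)&(abs(T[...,0])<.06)&(abs(T[...,1])<.025)&(T[...,2]<.2)&(T[...,2]>-.05)
T=T[m];print(len(T),np.median(T,0),np.percentile(T,2,axis=0),np.percentile(T,98,axis=0))
cv2.imwrite("pics/w4.png",p[:,:,::-1])
for n in("scene","side"):
    p,d=capture(n);cv2.imwrite(f"pics/{n}1.png",p[:,:,::-1]);np.save(f"pics/{n}1.npy",d)
```

```text
7.4333 [ 0.4912501  -0.09556562  0.23802373] [ 0.526921   -0.30136779 -1.4219413 ] 0.1012596798817031 [[0.004, -0.907, 0.421], [-1.0, -0.0, 0.009], [-0.008, -0.421, -0.907]]
2099 [ 0.01153733 -0.00047806 -0.02626441] [-0.03598702 -0.00514764 -0.02778474] [0.0312105  0.00387591 0.01830515]
```

View pics/side1.png

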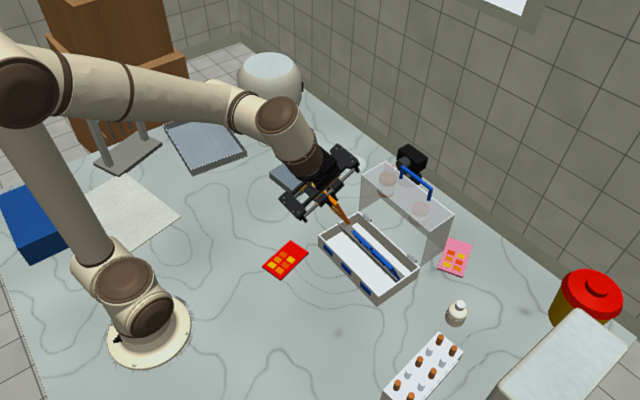

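The panel hangs in the gripper at about (335,205), the lid stands open at (405,200), and the blue panels are in place at (375,250). Now I move over toward the stand and turn to its yaw.

>>> drive_tool(rows=[{"tx":-3,"ty":0,"tz":0,"ax":0,"ay":-0.005,"az":-0.015,"claw":0.3},{"tx":-4,"ty":0,"tz":0,"ax":0,"ay":-0.005,"az":-0.015,"claw":0.3},{"tx":-4,"ty":0,"tz":0,"ax":0,"ay":-0.005,"az":-0.015,"claw":0.3},{"tx":-4,"ty":0,"tz":0,"ax":0,"ay":-0.005,"az":-0.015,"claw":0.3},{"tx":-4,"ty":0,"tz":0,"ax":0,"ay":-0.005,"az":-0.015,"claw":0.3},{"tx":-2,"ty":0,"tz":0,"ax":0,"ay":0,"az":0,"claw":0.3},{"tx":0,"ty":0,"tz":0,"ax":0,"ay":0,"az":0,"claw":0.3},{"tx":0,"ty":0,"tz":0,"ax":0,"ay":0,"az":0,"claw":0.3}])

```text
time_s: 8.25
tcp_pos: [0.4813, 0.1148, 0.2323]
ee_rot: [[0.084, -0.909, 0.409], [-0.996, -0.078, 0.032], [0.003, -0.41, -0.912]]
wrist_force: [0.8, -0.9, -2.2]
gripper_width: 0.099
gripper_force: 30.0
```

Run:
```python
from h import *
s=sense();p,d=capture("wrist");P=cloud("wrist",d,s=s);print(s["time_s"],s["tcp_pos"],s["wrist_force"],s["gripper_width"],np.round(s["ee_rot"],3).tolist())
cv2.imwrite("pics/w5.png",p[:,:,::-1]);np.save("pics/w5P.npy",P)
```

```text
8.25 [0.48129633 0.11482189 0.23231095] [ 0.80304076 -0.90640683 -2.193975  ] 0.09931301443939643 [[0.084, -0.909, 0.409], [-0.996, -0.078, 0.032], [0.003, -0.41, -0.912]]
```

View pics/w5.png

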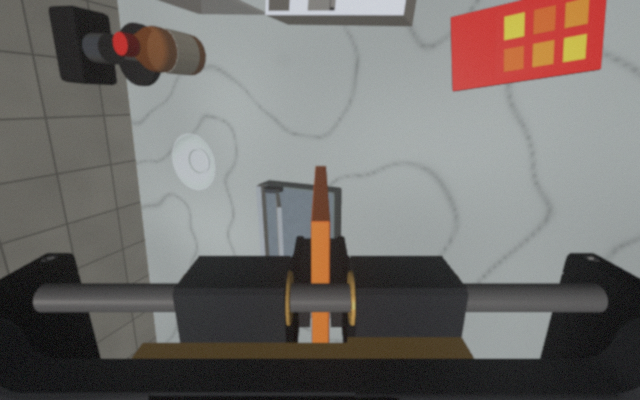

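The view shows the stand's near corner at (265,185), its side edge running to (340,188), the backstop top strip at (282,220), and the panel held square at (320,230). I check the trough position from this second view.

Run:
```python
from h import *
P=np.load("pics/w5P.npy")
# trough frame estimate
t0=np.array([.631,.218,.03]);yaw=np.radians(4.7);A=np.array([[np.cos(yaw),-np.sin(yaw),0],[np.sin(yaw),np.cos(yaw),0],[0,0,1]])
Q=((P-t0)@A)
for v in(188,192,198,205,215,225,235):
    print(v,[(u,)+tuple((Q[v,u]*1000).round().astype(int)) for u in range(258,304,3)])
print("col")
for u in(290,300,330,336):
    print(u,[(v,)+tuple((Q[v,u]*1000).round().astype(int)) for v in range(178,194,2)])
# scene: refit with both pictures: trough front lip/backstop lines
d=np.mean([np.load("pics/scene0.npy"),np.load("pics/scene1.npy")],0);S=(cloud("scene",d)-t0)@A
m=np.zeros((400,640),np.uint8);cv2.fillPoly(m,[np.array([[373,207],[401,203],[402,214],[374,219]])],1)
q=S[m>0];c=np.linalg.lstsq(np.c_[q[:,1],q[:,2],np.ones(len(q))],q[:,0],rcond=None)[0];r=q[:,0]-np.c_[q[:,1],q[:,2],np.ones(len(q))]@c
print("bs: x=%.3f y %+.3f z %+.4f"%tuple(c),r.std(),"tilt",np.degrees(np.arctan(-c[1])))
# left/right ends of backstop in scene
for v in(206,210,214):
    row=S[v,362:415];ok=(row[:,2]>.012)&(row[:,0]<.01)&(row[:,0]>-.06);print(v,row[ok][:,1].min(),row[ok][:,1].max())
```

```text
188 [(258, np.int64(21), np.int64(-61), np.int64(10)), (261, np.int64(17), np.int64(-61), np.int64(8)), (264, np.int64(7), np.int64(-64), np.int64(16)), (267, np.int64(3), np.int64(-64), np.int64(15)), (270, np.int64(0), np.int64(-64), np.int64(13)), (273, np.int64(-4), np.int64(-64), np.int64(11)), (276, np.int64(-7), np.int64(-64), np.int64(9)), (279, np.int64(-11), np.int64(-64), np.int64(8)), (282, np.int64(-12), np.int64(-63), np.int64(3)), (285, np.int64(-15), np.int64(-63), np.int64(0)), (288, np.int64(-20), np.int64(-64), np.int64(1)), (291, np.int64(-24), np.int64(-64), np.int64(-1)), (294, np.int64(-29), np.int64(-64), np.int64(0)), (297, np.int64(-33), np.int64(-65), np.int64(-1)), (300, np.int64(-37), np.int64(-65), np.int64(-1)), (303, np.int64(-40), np.int64(-65), np.int64(-4))]
192 [(258, np.int64(21), np.int64(-56), np.int64(10)), (261, np.int64(18), np.int64(-55), np.int64(7)), (264, np.int64(17), np.int64(-54), np.int64(2)), (267, np.int64(2), np.int64(-60), np.int64(17)), (270, np.int64(-3), np.int64(-61), np.int64(18)), (273, np.int64(-6), np.int64(-60), np.int64(
[... 5672 characters left out ...]
np.int64(-6)), (192, np.int64(-80), np.int64(-65), np.int64(0))]
336 [(178, np.int64(-76), np.int64(-76), np.int64(-30)), (180, np.int64(-76), np.int64(-73), np.int64(-30)), (182, np.int64(-75), np.int64(-70), np.int64(-31)), (184, np.int64(-76), np.int64(-68), np.int64(-29)), (186, np.int64(-77), np.int64(-66), np.int64(-28)), (188, np.int64(-80), np.int64(-66), np.int64(-18)), (190, np.int64(-83), np.int64(-65), np.int64(-12)), (192, np.int64(-84), np.int64(-63), np.int64(-11))]
bs: x=-0.058 y +0.810 z -0.0316 0.015192578507462702 tilt -39.002563354981774
206 -0.05433739013971749 0.053637025805251974
210 -0.053950744465331144 0.05566645190978169
214 -0.05356242276877189 0.06373474016245612
```

The frame fits: side edge at −65 mm, trough floor from 0 to 16.5 mm, backstop top at (−35, 51) mm, so the backstop is at about 33–34°. I compute the move to hover.

```bash
cat > go.py <<'E'
from h import *
from scipy.spatial.transform import Rotation as Ro
import sys
def target(fx,fy,fz,tilt,yaw=4.7,t0=(.631,.218,.03),foot=(-.001,-.0005,.0935)):
    w=np.radians(yaw);a=np.radians(tilt);A=np.array([[np.cos(w),-np.sin(w),0],[np.sin(w),np.cos(w),0],[0,0,1]])
    z=A@[np.sin(a),0,-np.cos(a)];x=A@[0,-1,0];R=np.c_[x,np.cross(z,x),z]
    return R,np.array(t0)+A@np.array([fx,fy,fz])-R@np.array(foot)
def footnow(s,yaw=4.7,t0=(.631,.218,.03),foot=(-.001,-.0005,.0935)):
    w=np.radians(yaw);A=np.array([[np.cos(w),-np.sin(w),0],[np.sin(w),np.cos(w),0],[0,0,1]]);R=np.array(s["ee_rot"])
    return A.T@(np.array(s["tcp_pos"])+R@np.array(foot)-t0),np.degrees(np.arcsin((A.T@R)[0,2]))
if __name__=="__main__":
    s=sense();R0=np.array(s["ee_rot"]);p0=np.array(s["tcp_pos"])
    R,p=target(*[float(v) for v in sys.argv[1:5]])
    print("t",s["time_s"],"F",np.round(s["wrist_force"],1),"foot now mm",(footnow(s)[0]*1e3).round(1),"tilt",footnow(s)[1].round(2))
    print("shift in present tool cm",(R0.T@(p-p0)*100).round(2),"in target tool cm",(R.T@(p-p0)*100).round(2),"turn",Ro.from_matrix(R0.T@R).as_rotvec().round(4))
E
python3 go.py .0055 0 .05 32
```

```text
t 8.3 F [ 0.1 -0.6 -1.7] foot now mm [-118.8  -90.7  117.5] tilt 24.24
shift in present tool cm [-9.06 -7.32 11.33] in target tool cm [-9.05 -5.7  12.23] turn [ 0.1354 -0.0019  0.0017]
```

>>> drive_tool(rows=[{"tx":0,"ty":0,"tz":0,"ax":0.0677,"ay":0,"az":0,"claw":0.3},{"tx":0,"ty":0,"tz":0,"ax":0.0677,"ay":0,"az":0,"claw":0.3},{"tx":-1.81,"ty":-1.14,"tz":2.45,"ax":0,"ay":0,"az":0,"claw":0.3},{"tx":-1.81,"ty":-1.14,"tz":2.45,"ax":0,"ay":0,"az":0,"claw":0.3},{"tx":-1.81,"ty":-1.14,"tz":2.45,"ax":0,"ay":0,"az":0,"claw":0.3},{"tx":-1.81,"ty":-1.14,"tz":2.45,"ax":0,"ay":0,"az":0,"claw":0.3},{"tx":-1.81,"ty":-1.14,"tz":2.45,"ax":0,"ay":0,"az":0,"claw":0.3},{"tx":0,"ty":0,"tz":0,"ax":0,"ay":0,"az":0,"claw":0.3},{"tx":0,"ty":0,"tz":0,"ax":0,"ay":0,"az":0,"claw":0.3},{"tx":0,"ty":0,"tz":0,"ax":0,"ay":0,"az":0,"claw":0.3}])

```text
time_s: 9.13
tcp_pos: [0.588, 0.2089, 0.1602]
ee_rot: [[0.077, -0.852, 0.518], [-0.997, -0.067, 0.037], [0.003, -0.519, -0.855]]
wrist_force: [-0.7, 0.0, -1.9]
gripper_width: 0.099
gripper_force: 30.0
```

```bash
python3 - <<'E'
from go import *
s=sense();print(np.round(s["wrist_force"],1),[x.round(4) for x in footnow(s)])
p,d=capture("scene");S=cloud("scene",d);h=cv2.cvtColor(p,cv2.COLOR_RGB2HSV).astype(int)
w=np.radians(4.7);A=np.array([[np.cos(w),-np.sin(w),0],[np.sin(w),np.cos(w),0],[0,0,1]]);Q=(S-[.631,.218,.03])@A
m=(abs(h[...,0]-12)<7)&(h[...,1]>120)&(abs(Q[...,1])<.06)&(abs(Q[...,0])<.12)&(Q[...,2]>.02)
q=Q[m];print(len(q),np.percentile(q,[1,50,99],axis=0).round(4));b=q[q[:,2]<q[:,2].min()+.02];print("low",np.percentile(b,[1,50,99],axis=0).round(4))
c=np.polyfit(q[:,2],q[:,0],1);print("tilt",np.degrees(np.arctan(-c[0])),"front face x at z=0",c[1])
cr=p[130:260,330:450,::-1];cv2.imwrite("pics/s2.png",cv2.resize(cr,None,fx=4,fy=4,interpolation=2))
E
python3 go.py .0055 0 .0124 32
```

```text
[-0.7  0.  -1.9] [array([ 0.0054, -0.005 ,  0.0505]), np.float64(31.2815)]
413 [[-0.0551 -0.0378  0.0532]
 [-0.0339 -0.0106  0.1246]
 [ 0.0085  0.0308  0.1618]]
low [[-0.0035 -0.0375  0.0517]
 [ 0.0042 -0.0113  0.0622]
 [ 0.0105  0.0282  0.0711]]
tilt 30.29686026303235 front face x at z=0 0.03908510138508738
t 9.1833 F [-0.3 -0.3 -1.3] foot now mm [ 5.3 -4.5 51.4] tilt 31.36
shift in present tool cm [-0.41  2.12  3.34] in target tool cm [-0.4   2.16  3.32] turn [ 0.0112 -0.0049 -0.0024]
```

View pics/s2.png

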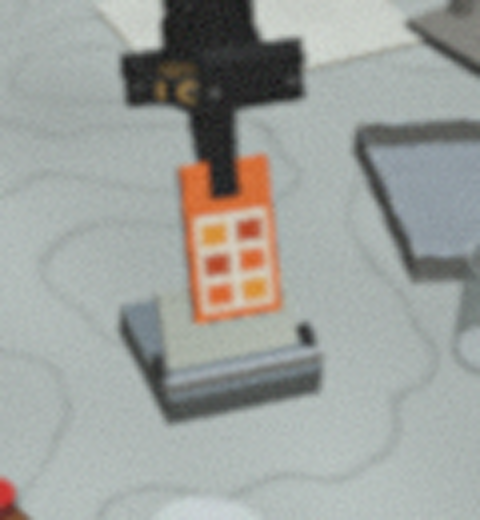

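The panel hangs squarely over the stand, about 4 mm to the left of centre; the foot edge is at about (240,315) in the crop and the lip at (240,370). I correct and lower.

>>> drive_tool(rows=[{"tx":-0.2,"ty":0.7,"tz":1.1,"ax":0.006,"ay":-0.002,"az":0,"claw":0.3},{"tx":-0.2,"ty":0.7,"tz":1.1,"ax":0.005,"ay":-0.002,"az":0,"claw":0.3},{"tx":0,"ty":0.5,"tz":0.8,"ax":0,"ay":0,"az":0,"claw":0.3},{"tx":0,"ty":0.22,"tz":0.33,"ax":0,"ay":0,"az":0,"claw":0.3},{"tx":0,"ty":0,"tz":0,"ax":0,"ay":0,"az":0,"claw":0.3},{"tx":0,"ty":0,"tz":0,"ax":0,"ay":0,"az":0,"claw":0.3}])

```text
time_s: 9.68
tcp_pos: [0.5866, 0.2204, 0.1308]
ee_rot: [[0.069, -0.849, 0.524], [-0.997, -0.068, 0.022], [0.017, -0.525, -0.851]]
wrist_force: [-0.3, 0.2, -2.0]
gripper_width: 0.103
gripper_force: 30.0
```

```bash
python3 go.py .0055 0 .0024 32
```

```text
t 9.6833 F [-0.3  0.2 -2. ] foot now mm [ 5.4  5.  21.4] tilt 31.63
shift in present tool cm [0.67 1.05 1.64] in target tool cm [0.7  1.06 1.62] turn [ 0.0063 -0.0214 -0.0014]
```

```bash
cat > see.py <<'E'
from go import *
s=sense();print(s["time_s"],"joints",np.round(s["joints"],1),"F",np.round(s["wrist_force"],1),"grip",s["gripper_force"],[x.round(4) for x in footnow(s)])
p,d=capture("scene");S=cloud("scene",d);h=cv2.cvtColor(p,cv2.COLOR_RGB2HSV).astype(int)
w=np.radians(4.7);A=np.array([[np.cos(w),-np.sin(w),0],[np.sin(w),np.cos(w),0],[0,0,1]]);Q=(S-[.631,.218,.03])@A
m=(abs(h[...,0]-12)<7)&(h[...,1]>120)&(abs(Q[...,1])<.06)&(abs(Q[...,0])<.12)&(Q[...,2]>.00)
q=Q[m];print(len(q),np.percentile(q,[1,50,99],axis=0).round(4));b=q[q[:,2]<q[:,2].min()+.02];print("low",np.percentile(b,[1,50,99],axis=0).round(4))
c=np.polyfit(q[:,2],q[:,0],1);print("tilt",np.degrees(np.arctan(-c[0])),"front face x at z=0",c[1])
l=[];vs=np.unique(np.nonzero(m)[0])
e=np.array([Q[v,np.nonzero(m[v])[0][[0,-1]]] for v in vs[2:-2]])
for k in(0,1):print("side edge roll deg",np.degrees(np.arctan(np.polyfit(e[:,k,2],e[:,k,1],1)[0])*np.cos(.55)).round(1),"y at z=0",np.polyfit(e[:,k,2],e[:,k,1],1)[1].round(4))
import sys;cv2.imwrite(f"pics/s_{s['time_s']}.png",cv2.resize(p[130:260,330:450,::-1],None,fx=4,fy=4,interpolation=2))
E
python3 see.py
```

```text
9.6833 joints [  18.2   15.8  -47.6  115.9   -9.2 -127.9] F [-0.3  0.2 -2. ] grip 29.99974370934069 [array([0.0054, 0.005 , 0.0214]), np.float64(31.6319)]
393 [[-0.0549 -0.0265  0.0244]
 [-0.0337  0.0005  0.0958]
 [ 0.0084  0.042   0.1255]]
low [[-0.0055 -0.027   0.0236]
 [ 0.0025  0.0014  0.0345]
 [ 0.0107  0.0391  0.0426]]
tilt 30.836262218009384 front face x at z=0 0.02275427120918301
side edge roll deg 2.6 y at z=0 -0.0283
side edge roll deg 6.1 y at z=0 0.0166
```

The wrist is near its singularity (joint 5 at its −9.1° limit, joint 4 at 116°), so tilting the tool to match the backstop won't work this low. Instead I'll use a smaller tilt, stand the foot in the trough, then let the panel lean back on the robot-side finger.

```bash
python3 go.py .006 0 .045 20
```

```text
t 9.7333 F [-0.2  0.3 -1.9] foot now mm [ 5.6  5.3 21.6] tilt 31.65
shift in present tool cm [ 0.76 -3.16 -1.77] in target tool cm [ 0.72 -2.73 -2.38] turn [-0.2035 -0.021  -0.0036]
```

>>> drive_tool(rows=[{"tx":0.2,"ty":-1.05,"tz":-0.6,"ax":0,"ay":0,"az":0,"claw":0.3},{"tx":0.2,"ty":-1.05,"tz":-0.6,"ax":0,"ay":0,"az":0,"claw":0.3},{"tx":0.3,"ty":-1.05,"tz":-0.6,"ax":-0.03,"ay":0,"az":0,"claw":0.3},{"tx":0,"ty":0,"tz":0,"ax":-0.05,"ay":-0.006,"az":0,"claw":0.3},{"tx":0,"ty":0,"tz":0,"ax":-0.06,"ay":-0.008,"az":0,"claw":0.3},{"tx":0,"ty":0,"tz":0,"ax":-0.06,"ay":-0.007,"az":0,"claw":0.3},{"tx":0,"ty":0,"tz":0,"ax":0,"ay":0,"az":0,"claw":0.3}])

```text
time_s: 10.32
tcp_pos: [0.6204, 0.2115, 0.1701]
ee_rot: [[0.057, -0.875, 0.48], [-0.998, -0.06, 0.009], [0.021, -0.48, -0.877]]
wrist_force: [0.2, 0.8, -1.2]
gripper_width: 0.1
gripper_force: 30.0
```

```bash
python3 see.py; python3 go.py .006 0 .0115 18
```

```text
10.3167 joints [ 34.3  16.  -37.9  53.8 -19.  -79.7] F [ 0.2  0.8 -1.2] grip 29.99945225659758 [array([ 0.0341, -0.0074,  0.0583]), np.float64(28.6354)]
437 [[-0.0204 -0.0391  0.0616]
 [-0.0015 -0.0124  0.1348]
 [ 0.0384  0.0304  0.1682]]
low [[ 0.0236 -0.0398  0.0602]
 [ 0.0335 -0.0097  0.0692]
 [ 0.0398  0.0264  0.0796]]
tilt 27.09741800197191 front face x at z=0 0.06746565867493494
side edge roll deg 4.9 y at z=0 -0.0477
side edge roll deg 8.9 y at z=0 -0.0075
t 10.3667 F [ 0.4  0.8 -0.3] foot now mm [34.2 -6.9 58.1] tilt 28.72
shift in present tool cm [-0.47  2.97  2.88] in target tool cm [-0.41  2.38  3.39] turn [-0.1875 -0.0298 -0.0103]
```

>>> drive_tool(rows=[{"tx":0,"ty":0,"tz":0,"ax":-0.04,"ay":-0.006,"az":-0.002,"claw":0.3},{"tx":0,"ty":0,"tz":0,"ax":-0.04,"ay":-0.006,"az":-0.002,"claw":0.3},{"tx":0,"ty":0,"tz":0,"ax":-0.04,"ay":-0.006,"az":-0.002,"claw":0.3},{"tx":0,"ty":0,"tz":0,"ax":-0.04,"ay":-0.006,"az":-0.002,"claw":0.3},{"tx":0,"ty":0,"tz":0,"ax":-0.03,"ay":-0.006,"az":-0.002,"claw":0.3},{"tx":0,"ty":0,"tz":0,"ax":0,"ay":0,"az":0,"claw":0.3}])

```text
time_s: 10.87
tcp_pos: [0.6228, 0.2088, 0.1704]
ee_rot: [[0.077, -0.946, 0.315], [-0.997, -0.075, 0.02], [0.005, -0.316, -0.949]]
wrist_force: [-0.2, 0.6, -0.9]
gripper_width: 0.102
gripper_force: 30.0
```

```bash
python3 see.py; python3 go.py .006 0 .0215 18
```

```text
10.8667 joints [ 36.8  19.4 -20.1  17.1 -36.1 -44.9] F [-0.2  0.6 -0.9] grip 29.999206666834652 [array([ 0.0211, -0.0081,  0.0519]), np.float64(18.4209)]
376 [[-0.0164 -0.0398  0.056 ]
 [-0.0007 -0.0149  0.135 ]
 [ 0.0244  0.0261  0.1698]]
low [[ 0.0156 -0.0403  0.0547]
 [ 0.0215 -0.0176  0.0684]
 [ 0.026   0.0222  0.0738]]
tilt 17.836749304875923 front face x at z=0 0.042319268189030736
side edge roll deg 2.0 y at z=0 -0.0428
side edge roll deg 8.0 y at z=0 -0.0123
t 10.9167 F [-0.5 -0.6 -1.9] foot now mm [20.2 -8.7 51.1] tilt 18.39
shift in present tool cm [-0.81  2.22  2.36] in target tool cm [-0.8   2.2   2.38] turn [-0.0069 -0.0073 -0.0029]
```

```bash
python3 go.py .006 0 .0215 23
```

```text
t 10.9167 F [-0.5 -0.6 -1.9] foot now mm [20.2 -8.7 51.1] tilt 18.39
shift in present tool cm [-0.81  3.04  2.39] in target tool cm [-0.8   3.22  2.15] turn [ 0.0804 -0.0074 -0.0026]
```

>>> drive_tool(rows=[{"tx":-0.2,"ty":0.6,"tz":0.48,"ax":0.02,"ay":-0.002,"az":-0.001,"claw":0.3},{"tx":-0.2,"ty":0.6,"tz":0.48,"ax":0.02,"ay":-0.002,"az":-0.001,"claw":0.3},{"tx":-0.2,"ty":0.6,"tz":0.48,"ax":0.02,"ay":-0.002,"az":-0.001,"claw":0.3},{"tx":-0.2,"ty":0.6,"tz":0.45,"ax":0.02,"ay":-0.002,"az":0,"claw":0.3},{"tx":0,"ty":0.7,"tz":0.4,"ax":0,"ay":0,"az":0,"claw":0.3},{"tx":0,"ty":0,"tz":0,"ax":0,"ay":0,"az":0,"claw":0.3},{"tx":0,"ty":0,"tz":0,"ax":0,"ay":0,"az":0,"claw":0.3}])

```text
time_s: 11.5
tcp_pos: [0.5984, 0.2142, 0.136]
ee_rot: [[0.084, -0.919, 0.386], [-0.996, -0.078, 0.033], [-0.0, -0.387, -0.922]]
wrist_force: [0.5, 0.1, -2.5]
gripper_width: 0.101
gripper_force: 30.0
```

```bash
python3 see.py; python3 go.py .006 0 .0018 23
```

```text
11.5 joints [ 37.7  18.1 -34.2  34.4 -21.7 -63.2] F [ 0.5  0.1 -2.5] grip 29.99949788209051 [array([ 0.0038, -0.    ,  0.02  ]), np.float64(22.7628)]
374 [[-0.0411 -0.0328  0.0234]
 [-0.024  -0.0067  0.1007]
 [ 0.0076  0.0349  0.133 ]]
low [[-0.002  -0.0331  0.0225]
 [ 0.0032 -0.0102  0.0349]
 [ 0.0106  0.0299  0.0421]]
tilt 22.171624923900538 front face x at z=0 0.016428214112403656
side edge roll deg 3.2 y at z=0 -0.0355
side edge roll deg 7.2 y at z=0 0.0061
t 11.55 F [ 0.4  0.3 -1.6] foot now mm [ 4.9  0.8 20.9] tilt 22.85
shift in present tool cm [0.06 0.66 1.8 ] in target tool cm [0.06 0.67 1.8 ] turn [0.0026 0.0023 0.0016]
```

>>> drive_tool(rows=[{"tx":0,"ty":0.17,"tz":0.5,"ax":0,"ay":0,"az":0,"claw":0.3},{"tx":0,"ty":0.17,"tz":0.5,"ax":0,"ay":0,"az":0,"claw":0.3},{"tx":0,"ty":0.14,"tz":0.37,"ax":0,"ay":0,"az":0,"claw":0.3},{"tx":0,"ty":0,"tz":0,"ax":0,"ay":0,"az":0,"claw":0.3},{"tx":0,"ty":0,"tz":0,"ax":0,"ay":0,"az":0,"claw":0.3}])

```text
time_s: 11.97
tcp_pos: [0.6003, 0.2151, 0.1218]
ee_rot: [[0.084, -0.919, 0.386], [-0.996, -0.077, 0.034], [-0.001, -0.387, -0.922]]
wrist_force: [-0.2, -0.5, -1.4]
gripper_width: 0.098
gripper_force: 30.0
```

```bash
python3 go.py .006 0 .0018 23
```

```text
t 11.9667 F [-0.2 -0.5 -1.4] foot now mm [5.9 0.8 5.8] tilt 22.8
shift in present tool cm [0.06 0.17 0.37] in target tool cm [0.06 0.18 0.37] turn [0.0035 0.0021 0.001 ]
```

Down in small steps, watching the force.

>>> drive_tool(rows=[{"tx":0,"ty":0.06,"tz":0.14,"ax":0,"ay":0,"az":0,"claw":0.3},{"tx":0,"ty":0.06,"tz":0.14,"ax":0,"ay":0,"az":0,"claw":0.3},{"tx":0,"ty":0,"tz":0,"ax":0,"ay":0,"az":0,"claw":0.3}])

```text
time_s: 12.22
tcp_pos: [0.6001, 0.2153, 0.1188]
ee_rot: [[0.084, -0.919, 0.386], [-0.996, -0.077, 0.034], [-0.002, -0.388, -0.922]]
wrist_force: [0.4, 0.1, -1.5]
gripper_width: 0.102
gripper_force: 30.0
```

>>> drive_tool(rows=[{"tx":0,"ty":0.04,"tz":0.1,"ax":0,"ay":0,"az":0,"claw":0.3},{"tx":0,"ty":0,"tz":0,"ax":0,"ay":0,"az":0,"claw":0.3}])

```text
time_s: 12.38
tcp_pos: [0.6003, 0.2154, 0.1182]
ee_rot: [[0.084, -0.918, 0.387], [-0.996, -0.077, 0.034], [-0.002, -0.388, -0.922]]
wrist_force: [-1.1, -0.2, -0.7]
gripper_width: 0.1
gripper_force: 30.0
```

>>> drive_tool(rows=[{"tx":0,"ty":0.04,"tz":0.1,"ax":0,"ay":0,"az":0,"claw":0.3},{"tx":0,"ty":0,"tz":0,"ax":0,"ay":0,"az":0,"claw":0.3}])

```text
time_s: 12.55
tcp_pos: [0.6007, 0.2155, 0.1179]
ee_rot: [[0.084, -0.918, 0.388], [-0.996, -0.076, 0.035], [-0.002, -0.389, -0.921]]
wrist_force: [1.1, -1.3, 1.2]
gripper_width: 0.103
gripper_force: 30.0
```

>>> drive_tool(rows=[{"tx":0,"ty":0.04,"tz":0.1,"ax":0,"ay":0,"az":0,"claw":0.3},{"tx":0,"ty":0,"tz":0,"ax":0,"ay":0,"az":0,"claw":0.3}])

```text
time_s: 12.72
tcp_pos: [0.6012, 0.2154, 0.1178]
ee_rot: [[0.083, -0.917, 0.389], [-0.997, -0.076, 0.035], [-0.002, -0.391, -0.921]]
wrist_force: [-3.1, -2.7, 8.1]
gripper_width: 0.102
gripper_force: 30.0
```

The foot stands in the trough with about 8 N. I ease that off a little, then open slightly so the panel follows the rear finger.

>>> drive_tool(rows=[{"tx":0,"ty":0,"tz":0,"ax":0,"ay":0,"az":0,"claw":0.3},{"tx":0,"ty":-0.02,"tz":-0.05,"ax":0,"ay":0,"az":0,"claw":0.3},{"tx":0,"ty":0,"tz":0,"ax":0,"ay":0,"az":0,"claw":0.3}])

```text
time_s: 12.97
tcp_pos: [0.601, 0.2154, 0.1178]
ee_rot: [[0.083, -0.918, 0.388], [-0.997, -0.076, 0.035], [-0.003, -0.39, -0.921]]
wrist_force: [-2.2, -3.1, 6.8]
gripper_width: 0.1
gripper_force: 30.0
```

>>> drive_tool(rows=[{"tx":0,"ty":0,"tz":0,"ax":0,"ay":0,"az":0,"claw":1.2},{"tx":0,"ty":0,"tz":0,"ax":0,"ay":0,"az":0,"claw":1.5},{"tx":0,"ty":0,"tz":0,"ax":0,"ay":0,"az":0,"claw":1.8},{"tx":0,"ty":0,"tz":0,"ax":0,"ay":0,"az":0,"claw":2.0},{"tx":0,"ty":0,"tz":0,"ax":0,"ay":0,"az":0,"claw":2.0}])

```text
time_s: 13.38
tcp_pos: [0.6, 0.2154, 0.1157]
ee_rot: [[0.084, -0.919, 0.386], [-0.996, -0.077, 0.034], [-0.002, -0.387, -0.922]]
wrist_force: [-0.8, -0.5, -0.0]
gripper_width: 0.218
gripper_force: 0.2
```

```bash
python3 see.py
```

```text
13.3833 joints [ 36.4  19.6 -36.9  40.9 -17.9 -69.1] F [-0.8 -0.5 -0. ] grip 0.18469553130330496 [array([ 0.0055,  0.0012, -0.0003]), np.float64(22.7699)]
351 [[-0.0443 -0.0318  0.0067]
 [-0.0231 -0.0085  0.0808]
 [ 0.0106  0.0352  0.1227]]
low [[-0.0004 -0.0315  0.0051]
 [ 0.005  -0.0076  0.019 ]
 [ 0.0115  0.0338  0.0244]]
tilt 23.91951832250904 front face x at z=0 0.010871242467585978
side edge roll deg 1.3 y at z=0 -0.0318
side edge roll deg 7.9 y at z=0 0.0065
```

>>> drive_tool(rows=[{"tx":0,"ty":0.25,"tz":0,"ax":0,"ay":0,"az":0,"claw":2.0},{"tx":0,"ty":0.25,"tz":0,"ax":0,"ay":0,"az":0,"claw":2.3},{"tx":0,"ty":0.25,"tz":0,"ax":0,"ay":0,"az":0,"claw":2.5},{"tx":0,"ty":0.25,"tz":0,"ax":0,"ay":0,"az":0,"claw":2.5},{"tx":0,"ty":0,"tz":0,"ax":0,"ay":0,"az":0,"claw":2.5},{"tx":0,"ty":0,"tz":0,"ax":0,"ay":0,"az":0,"claw":2.5}])

```text
time_s: 13.93
tcp_pos: [0.5908, 0.2143, 0.1123]
ee_rot: [[0.084, -0.919, 0.386], [-0.996, -0.077, 0.034], [-0.002, -0.388, -0.922]]
wrist_force: [0.2, -0.7, -0.9]
gripper_width: 0.288
gripper_force: 0.2
```

```bash
python3 see.py
```

```text
13.9333 joints [ 36.1  19.1 -39.2  44.6 -16.5 -72.7] F [ 0.2 -0.7 -0.9] grip 0.2115562604740262 [array([-0.0037,  0.0009, -0.0037]), np.float64(22.801)]
380 [[-0.0588 -0.0318  0.0068]
 [-0.0289 -0.008   0.0759]
 [ 0.0103  0.0349  0.1203]]
low [[-0.0029 -0.0321  0.0041]
 [ 0.0043 -0.0065  0.0153]
 [ 0.0115  0.0343  0.023 ]]
tilt 28.701735340164284 front face x at z=0 0.009851434040534878
side edge roll deg 1.5 y at z=0 -0.0321
side edge roll deg 3.5 y at z=0 0.0155
```

>>> drive_tool(rows=[{"tx":0,"ty":0.2,"tz":0,"ax":0,"ay":0,"az":0,"claw":2.8},{"tx":0,"ty":0.2,"tz":0,"ax":0,"ay":0,"az":0,"claw":2.8},{"tx":0,"ty":0.2,"tz":0,"ax":0,"ay":0,"az":0,"claw":2.8},{"tx":0,"ty":0.2,"tz":0,"ax":0,"ay":0,"az":0,"claw":2.8},{"tx":0,"ty":0.2,"tz":0,"ax":0,"ay":0,"az":0,"claw":2.8},{"tx":0,"ty":0,"tz":0,"ax":0,"ay":0,"az":0,"claw":2.8}])

```text
time_s: 14.48
tcp_pos: [0.5814, 0.2135, 0.1083]
ee_rot: [[0.084, -0.919, 0.386], [-0.996, -0.077, 0.034], [-0.001, -0.387, -0.922]]
wrist_force: [0.1, -0.6, -0.5]
gripper_width: 0.317
gripper_force: 0.0
```

```bash
python3 see.py
```

```text
14.4833 joints [ 35.6  18.5 -41.5  49.1 -15.1 -76.9] F [ 0.1 -0.6 -0.5] grip 0.0 [array([-0.0131,  0.0008, -0.0077]), np.float64(22.7919)]
385 [[-0.0652 -0.0326  0.0056]
 [-0.0337 -0.0079  0.0724]
 [ 0.0102  0.0349  0.1114]]
low [[-0.0063 -0.0312  0.0048]
 [ 0.0037 -0.0013  0.0161]
 [ 0.011   0.0348  0.0239]]
tilt 33.57839738922079 front face x at z=0 0.011613645352719236
side edge roll deg 1.4 y at z=0 -0.0318
side edge roll deg 6.1 y at z=0 0.0159
```

The panel now leans by itself on the backstop at about 34° (grip force 0). I open and withdraw along the tool axis.

>>> drive_tool(rows=[{"tx":0,"ty":0,"tz":0,"ax":0,"ay":0,"az":0,"claw":4.2},{"tx":0,"ty":0,"tz":0,"ax":0,"ay":0,"az":0,"claw":4.2},{"tx":0,"ty":0,"tz":0,"ax":0,"ay":0,"az":0,"claw":4.2},{"tx":0,"ty":0,"tz":-0.5,"ax":0,"ay":0,"az":0,"claw":4.2},{"tx":0,"ty":0,"tz":-1,"ax":0,"ay":0,"az":0,"claw":4.2},{"tx":0,"ty":0,"tz":-1,"ax":0,"ay":0,"az":0,"claw":4.2},{"tx":0,"ty":0,"tz":-1.5,"ax":0,"ay":0,"az":0,"claw":4.2},{"tx":0,"ty":0,"tz":-2,"ax":0,"ay":0,"az":0,"claw":4.2},{"tx":0,"ty":0,"tz":-3,"ax":0,"ay":0,"az":0,"claw":4.2},{"tx":0,"ty":0,"tz":-3,"ax":0,"ay":0,"az":0,"claw":4.2}])

```text
time_s: 15.37
tcp_pos: [0.5346, 0.2096, 0.2193]
ee_rot: [[0.084, -0.919, 0.384], [-0.996, -0.077, 0.033], [-0.001, -0.386, -0.923]]
wrist_force: [0.8, -0.1, 0.5]
gripper_width: 0.482
gripper_force: 0.0
```

```bash
python3 see.py
python3 - <<'E'
from h import *
p,d=capture("side");P=cloud("side",d)
a=p[90:330,230:450,::-1];b=cv2.resize(capture("scene")[0][110:270,200:450,::-1],(400,256));a=cv2.resize(a,(400,436))
o=np.zeros((436,800,3),np.uint8);o[:,:400]=a;o[:256,400:]=b;cv2.imwrite("pics/end.png",o)
E
```

```text
15.3667 joints [ 43.8   7.3 -32.7  25.2 -34.6 -57.9] F [ 0.8 -0.1  0.5] grip 0.0 [array([-0.0602,  0.0007,  0.1032]), np.float64(22.6888)]
428 [[-0.0605 -0.032   0.0066]
 [-0.0412 -0.0029  0.0747]
 [ 0.0104  0.0355  0.1006]]
low [[-0.0055 -0.032   0.0051]
 [ 0.0028 -0.0036  0.0162]
 [ 0.0122  0.0367  0.0241]]
tilt 36.64386507536922 front face x at z=0 0.015066599244041188
side edge roll deg 2.5 y at z=0 -0.033
side edge roll deg 5.2 y at z=0 0.0161
```

View pics/end.png

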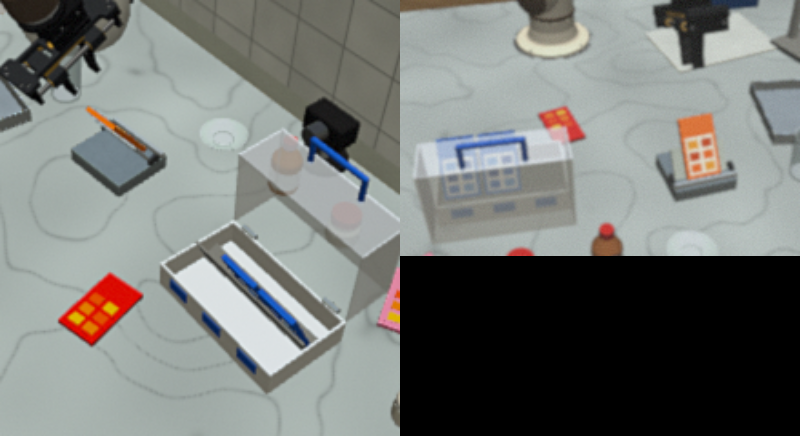

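The panel leans in the trough (left crop (118,130), right crop (697,150)), the lid is open, the blue panels are in place and the gripper is clear. One settling check before handing in.

>>> drive_tool(rows=[{"tx":0,"ty":0,"tz":-1,"ax":0,"ay":0,"az":0,"claw":4.2},{"tx":0,"ty":0,"tz":0,"ax":0,"ay":0,"az":0,"claw":4.2},{"tx":0,"ty":0,"tz":0,"ax":0,"ay":0,"az":0,"claw":4.2},{"tx":0,"ty":0,"tz":0,"ax":0,"ay":0,"az":0,"claw":4.2},{"tx":0,"ty":0,"tz":0,"ax":0,"ay":0,"az":0,"claw":4.2},{"tx":0,"ty":0,"tz":0,"ax":0,"ay":0,"az":0,"claw":4.2}])

```text
time_s: 16.02
tcp_pos: [0.5316, 0.209, 0.2274]
ee_rot: [[0.084, -0.919, 0.385], [-0.996, -0.077, 0.033], [-0.001, -0.387, -0.922]]
wrist_force: [0.5, 0.5, 0.3]
gripper_width: 0.482
gripper_force: 0.0
```

```bash
python3 see.py && python3 -c "
from station import *
print(finish_job())"
```

```text
16.0167 joints [ 44.1   6.6 -32.2  24.7 -35.9 -57.5] F [0.5 0.5 0.3] grip 0.0 [array([-0.0632,  0.0003,  0.1113]), np.float64(22.739)]
421 [[-0.0606 -0.0321  0.0073]
 [-0.0415 -0.0035  0.0753]
 [ 0.0108  0.0349  0.1007]]
low [[-0.0028 -0.0311  0.0039]
 [ 0.0056 -0.0049  0.0126]
 [ 0.0118  0.0358  0.0224]]
tilt 36.730961608831166 front face x at z=0 0.015297177789394939
side edge roll deg 1.7 y at z=0 -0.0323
side edge roll deg 6.2 y at z=0 0.0121
the job is handed in; nothing more can be done
None
```

I handed the job in at about 16 s. By the cameras, the amber panel stands by itself in the trough, near its middle and leaning back about 37° on the backstop. The lid was left standing open, and the blue panels look undisturbed. The verdict was not shown to me.

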